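Set the stop pin of a dental articulator and lock it

ROBOT

A 6-joint arm with a two-finger parallel gripper is mounted at the origin on the work surface. World frame = base frame: x ahead of the robot, y to its left, z up, the work surface at z = 0. Lengths are in mm, angles in rad, forces in N, time in s.
With the tool pointing down it reaches from about 350 to 775 mm from the base axis. Payload 7.3 kg.
Tool frame: the origin (TCP) lies at the very end of the fingers, on their centre line; the grasp point (between the pads) lies grip_point_offset behind it (grip_point_offset is the distance from the TCP to the grasp point, in mm); x points along the fingers, z is the direction in which the jaws open and shut, and the axes are right-handed (so a half turn about x gives the same grasp; the last joint's range is limited). The gripper opens to 92 mm and grips with 3 to 60 N. Pads are 19 mm wide; open, the fingers measure 130 mm over their backs; the gripper's body (75 mm by 190 mm) begins 47 mm behind the grasp point.
Start: joints at [1.004, 0.342, 1.524, -0, 1.275, -0.146], TCP at [214.446, 479.226, 226.741] pointing down, gripper open.
Joint ranges: [-2.53, 2.53], [-0.77, 2.02], [0.04, 2.7], [-1, 4.14], [0.28, 2.66], [-3.11, 3.11]. Speed limits (rad/s): [2.57, 2.57, 3.14, 3.14, 3.14, 3.14].

INTERFACE

Orientations are given as [roll, pitch, yaw] about the fixed x, y, z axes, in that order (R = Rz(yaw) Ry(pitch) Rx(roll)).
In Python, from plant import * gives the robot as it stands.
- The arm moves only by the tool send_rows, never from a script. Its argument "series" is text: rows parted by semicolons, each of 5 numbers parted by spaces: the gripper's target within -1 to 1 (fully open at 1, half-way at 0, shut at -1), then the shift along the tool's x, y, z in units of 30 mm (1.0 is 30 mm), then the turn about the tool's x in units of 5 degrees (1.0 is 5 degrees). A call has 1 to 8 rows; each row is the pose to reach, as a shift and turn from the pose commanded when the call began, along the tool's axes at that moment; what a row does not reach only later rows make up. A row lasts 1/8 s, in which the tool goes at most 62.5 mm and 10.7 degrees, less where a joint would pass 70% of its speed; a pose out of reach is approached as far as the arm can. A call with a gripper value outside its range is refused whole. The fingers move at their own pace and stop on an object; the grip force is fixed at half the most. Time passes only in rows, so rows that repeat a pose let the fingers close. It gives the time, the measured TCP pose, the force and the opening at its end, in the units of the state.
- get_obs(): the state, without advancing time (a new reading comes with each control period).
- capture(name): name is "scene" or "top" or "wrist"; returns a dict with "pixels" (420x560x3 uint8, red, green, blue), "mtx" (3x3 intrinsics, pixels), "k1" (the pictures are not rectified: a ray, as slopes to the right and down, at radius r is drawn at 1 + k1 r^2 times it, then the intrinsics apply), "R" (3x3) and "t" (3): a world point X has camera coordinates R X + t. Camera axes: x right, y down, z forward; pixel columns grow to the right and rows downward; lengths in mm; the calibration is good to about 2 mm. A picture is of the moment at which its call begins. There is no depth.
- close_job(): hands the job in, once; it reports no verdict.
Trained networks look in a picture, given as the dict that the camera call returned (one of the last four; its "shot" number tells which), for a name from the list of things; names that differ only in an ending like _2 or _b are one class to them, and where a whole thing is asked for, a point or a joint stands for the part that bears it (a point fixed in the world has none). Each returns a list of dicts, best first, with "score" (0 to 1); they miss things now and then, are a little off and sometimes report something else, mostly with a low value. They report only what shows in the picture. A call takes as long as a camera call. They do not tell look-alikes from the thing itself.
- cut_out(picture, thing): "pixels" (420x560 bool, what is visible of it).
- place_of(picture, thing): "point" ([x, y, z] in mm, in world coordinates, good to about 4 mm: a listed point, or the origin of a listed thing).
The state is a dict: "time": time; "joint_positions": joint angles; "dq": joint speeds; "tau": joint torques, N m; "tool_pos": TCP position; "tcp_rot": TCP orientation; "contact_force": force on the tool from outside, world axes, zero at the start; "moment": the same for the moment, N m; "grip_width": finger opening in mm.
Only numpy, scipy, OpenCV 4.12 (cv2) and the standard library are available. Lean on these libraries where they do the work, as an engineer would, in place of code of your own. Each camera call takes 0.05 s, during which the arm holds its last target.

TASK

The stop pin of this dental articulator hangs short of its little table. Slacken the lock nut by its red-balled lever, screw the pin down with its black-balled cross-bar until the foot bears on the table, feeling for it so that the upper arm is not pried up off the bite, then swing the lever back to lock the nut firmly again. Leave the other things on the bench alone.

Things in the scene. Friction and masses are not known exactly. Their poses are not given: they have to be found in the camera images.
- articulator: aluminium dental articulator holding two plaster casts, clamped on a grey bench plate (190 x 140 x 8 mm), 167 mm high; it does not move. Origin: centre of the plate's underside, z up; its front (the pin end) points along its own -x. The pin's axis is upright at own x = -62 mm, y = 0. The upper arm is a bar 24 mm wide, its top 110 mm above the bench.
- stop_table: dark steel disc, 32 mm across, under the pin; origin: centre of its top face, 33.5 to 34.5 mm above the bench, set differently each time; it does not move
- upper (a joint): upper arm of the articulator on its rear hinge (117 mm behind the pin, 100 mm above the bench): 0 = bite closed, grows (rad) as the arm is pried up. A sprung latch holds it down; it lifts when the pin bears on the table with about 45 N. The reading is far coarser than the lift that matters.
- pin: steel stop pin (8 mm rod, foot 20 mm across) screwed upright through a boss at the front of the upper arm; origin: centre of the foot's underside, z up along the pin. 122 mm above the origin a 5 mm cross-bar runs through its brass head (13 mm across), with a black ball of 10 mm at each end.
- bar_ball (a point): centre of one of the cross-bar's two black balls (10 mm across), 28 mm from the pin's axis, about 157 mm above the bench; the other lies just opposite
- bar_middle (a point): middle of the cross-bar, on the pin's axis, about 157 mm above the bench
- pin_turn (a joint): turn of the pin, rad, grows clockwise seen from above; clockwise screws it down, 0.5 mm per rad. With the nut slack it drags under 1 N at a ball. Once the foot touches, the push needed at a ball grows smoothly, over about 0.8 rad, to 4 to 9 N, where the latch gives and the arm lifts. At the start the foot hangs 0.35 to 1.65 mm (0.7 to 3.3 rad) above the table. With the nut tight the pin is held; forcing it then drags the nut along.
- washer: thin steel washer, 24 mm across and 2 mm thick, between nut and boss, keyed to the pin so that the nut does not take the pin round with it; origin: centre of its underside, 122 mm above the bench
- nut: dark round lock nut, 24 mm across and 10 mm high, on the pin's thread, with one steel lever that ends in a red ball; it bears on the washer on the boss (23 mm across, 12 mm high above the arm); origin: centre of its underside, on the pin's axis, 124 mm above the bench, z up
- lever_ball (a point): centre of the red ball (13 mm across) at the end of the nut's lever (6.6 mm rod), 52 mm from the pin's axis, 130 mm above the bench; nothing but the arm and the cross-bar is near its height
- nut_turn (a joint): turn of the nut, rad, grows anticlockwise seen from above (loosening, rises 0.5 mm per rad); 0 = just meets the washer; below 0 it clamps, about 5.5 N for each 0.1 rad, and the push needed at the red ball while it moves grows to about 3 N at -0.6 and 4 N at -0.9. It stays where it is left. Starts clamped at -0.75 to -0.95; firm means about that far again.
- spare_cast: loose cream plaster dental cast, 50 x 60 x 27 mm; origin: centre of its underside; leave alone
- wax_jar: loose amber jar with white lid, 50 mm across, 48 mm high; origin: centre of its underside; leave alone
- mixing_bowl: loose lime-green mixing bowl, 116 mm across, 65 mm high; origin: centre of its underside; leave alone
- spatula: loose plaster spatula lying flat, 170 mm long, wooden handle; origin: its middle, on the bench; leave alone
Mind the look-alikes: they are no part of the job. Of the things like the articulator, leave any that is orange or pink; of the rest the smaller one is meant.

How it is judged:
By the outcome, as a careful person would: the job done as asked, in the order asked, and still so for the second after the job is handed in, with the robot touching nothing.
It also fails if it takes over 72 s, if anything falls off the work surface, if the arm or the gripper's body presses on something with over 40 N, if the wrist force passes 120 N, or if a joint passes its speed limit or range.

## Working session

There is one attempt and no reset: what is moved stays moved. The work goes in short steps, Python scripts to look and compute and a tool call to move; the robot and the scene stay as the last step left them, time stands still between calls to the robot, and variables do not carry over. Pictures are saved under pics/ and viewed, and the job is handed in when it is done.

Besides the shell and the picture viewer there is one more tool, called after "Call:" by a JSON object that holds its "api" and its "payload". send_rows: Moves the arm, as the interface text tells. Its arguments: {"type":"object","properties":{"series":{"type":"string"}},"required":["series"]}

```bash
ls; mkdir -p pics
cat > h.py <<'E'
from plant import *
import numpy as np, cv2
def save(c,n,crop=None,s=1):
    im=c["pixels"][:,:,::-1]
    if crop: x0,y0,x1,y1=crop; im=im[y0:y1,x0:x1]
    if s!=1: im=cv2.resize(im,None,fx=s,fy=s,interpolation=cv2.INTER_CUBIC)
    cv2.imwrite("pics/"+n+".png",im)
def proj(c,X):
    p=c["R"]@np.array(X,float)+c["t"]; a=p[:2]/p[2]; r2=a@a; a=a*(1+c["k1"]*r2)
    return (c["mtx"]@np.array([a[0],a[1],1]))[:2]
def unproj(c,uv,z):
    d=np.linalg.inv(c["mtx"])@np.array([uv[0],uv[1],1.]); a=d[:2].copy(); b=a.copy()
    for _ in range(30): b=a/(1+c["k1"]*(b@b))
    R=c["R"]; o=-R.T@c["t"]; v=R.T@np.array([b[0],b[1],1]); return o+v*(z-o[2])/v[2]
E
python3 - <<'E'
from h import *
o=get_obs(); print(o)
for n in("scene","top","wrist"):
    c=capture(n); save(c,n+"0"); print(n,-c["R"].T@c["t"],c["k1"])
    for t in("articulator","lever_ball","bar_ball","bar_middle","nut","pin","stop_table"):
        print(t,[(np.round(d["point"]),round(d["score"],2)) for d in place_of(c,t)])
try: print(grip_point_offset)
except Exception as e: print(e)
E
```

```text
pics
{'time': 0.0, 'joint_positions': array([ 1.00400703e+00,  3.42702379e-01,  1.52499209e+00,  2.02389513e-05,
        1.27540054e+00, -1.45980692e-01]), 'dq': array([-2.52554749e-03,  4.80654859e-04,  3.69810376e-04,  1.72334587e-04,
        1.61384253e-03, -2.07307954e-05]), 'tau': array([-1.43244040e-03, -4.31248856e+01, -2.44211268e+01,  7.16570718e-02,
        5.60021424e-02, -4.80005224e-05]), 'tool_pos': array([214.21181758, 478.8768414 , 226.06422285]), 'tcp_rot': array([ 2.9827306 ,  1.56929384, -2.15047288]), 'contact_force': array([ 0.20691332, -1.59029853,  0.12979457]), 'moment': array([-0.01419728, -0.04606762, -0.0225859 ]), 'grip_width': 91.78603851422342}
scene [1152.18253978  464.23440258  882.51165054] 0.01110223566320136
articulator [(array([ 377., -390.,    0.]), 0.97), (array([796., 155.,  -5.]), 0.96), (array([ 685., -513.,   -2.]), 0.93), (array([ 523., -128.,   -1.]), 0.63)]
lever_ball [(array([ 797., -408.,  179.]), 0.78), (array([ 475., -331.,  129.]), 0.55), (array([855., 250., 130.]), 0.54), (array([630., -93., 128.]), 0.48)]
bar_ball [(array([602., -86
[... 1334 characters left out ...]
([ 460., -364.,  156.]), 0.42), (array([628., -98., 130.]), 0.18)]
bar_middle [(array([ 763., -476.,  206.]), 0.65), (array([ 440., -369.,  155.]), 0.58), (array([ 581., -101.,  157.]), 0.55), (array([842., 199., 159.]), 0.4)]
nut [(array([ 762., -474.,  169.]), 0.74), (array([845., 196., 125.]), 0.66), (array([ 440., -375.,  122.]), 0.64), (array([ 577., -100.,  121.]), 0.54)]
pin [(array([ 763., -474.,   46.]), 0.85), (array([ 441., -372.,   35.]), 0.7), (array([846., 196.,  37.]), 0.59), (array([579., -98.,  35.]), 0.44)]
stop_table []
wrist [140.31813931 511.74962345 383.54890676] 0.008083436235241815
articulator []
lever_ball []
bar_ball []
bar_middle []
nut []
pin []
stop_table []
18.8
```

View pics/scene0.png

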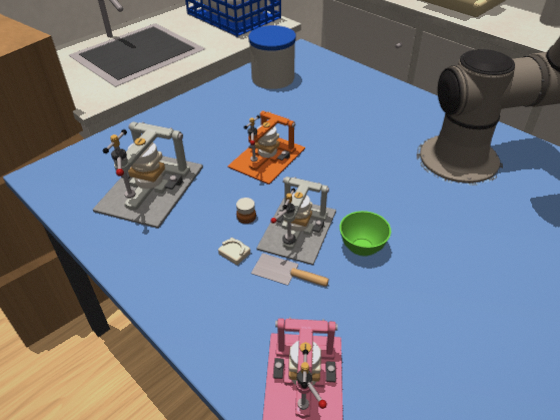

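View pics/top0.png

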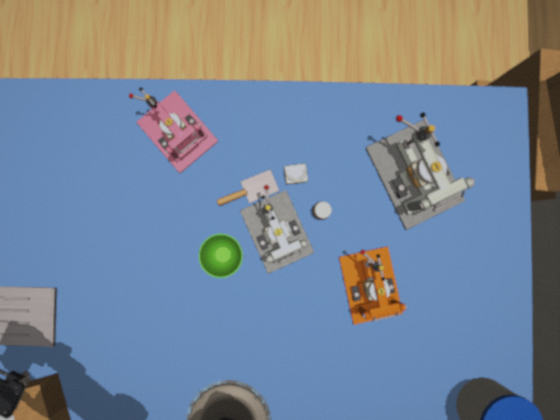

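The candidates in the top view are the small grey articulator (275,230), the large grey one (415,170), orange (372,285) and pink (175,130). Orange and pink are excluded, and of the two greys the smaller is meant, so I choose (275,230). I'll check that in a close crop.

Run:
```python
from h import *
from scipy.spatial.transform import Rotation as Ro
c=capture("scene"); save(c,"s1",(245,165,365,285),5); 
for n,X in(("lever",(629,-95,130)),("bar",(602,-86,157)),("mid",(578,-99,157))): print(n,proj(c,X))
c=capture("top"); save(c,"t1",(225,170,325,280),5)
for n,X in(("lever",(629,-95,130)),("bar",(602,-86,157)),("mid",(578,-99,157))): print(n,proj(c,X))
o=get_obs(); print(Ro.from_euler('xyz',o["tcp_rot"]).as_matrix().round(4)); print(o["contact_force"],o["moment"],o["time"])
```

```text
lever [274.09795851 219.3443414 ]
bar [286.05304547 205.91166204]
mid [289.66321332 197.56248223]
lever [266.00464097 187.2259109 ]
bar [262.09133426 197.11881085]
mid [267.36069745 207.15916778]
[[ 0.000e+00 -9.128e-01  4.085e-01]
 [ 1.000e-04  4.085e-01  9.128e-01]
 [-1.000e+00 -0.000e+00  1.000e-04]]
[0.91309945 0.21163403 0.03326255] [ 0.00809868 -0.00018015  0.03915973] 1.3
```

Run:
```python
import cv2,numpy as np
a=cv2.imread("pics/s1.png");b=cv2.imread("pics/t1.png");b=cv2.resize(b,None,fx=1.09,fy=1.09)
a=cv2.resize(a,(400,400));b=cv2.resize(b,(400,440))[:400]
cv2.imwrite("pics/st1.png",np.hstack([a,b]))
```

```text
(no output)
```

View pics/st1.png

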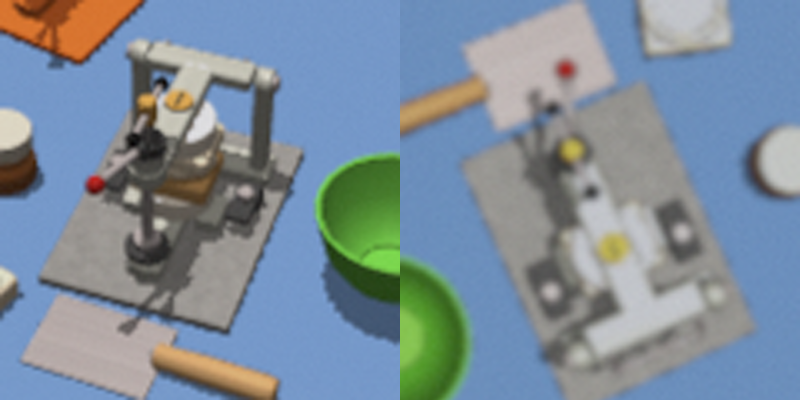

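The crop shows the small grey articulator. In the left half the red ball is at (94,183), and the brass head with its cross-bar is at (150,105). In the right half the red ball is at (566,70) and the cross-bar runs along the arm. This confirms the choice, so I'll move over it.

```bash
cat > m.py <<'E'
import json,sys,numpy as np
from plant import get_obs
from scipy.spatial.transform import Rotation as Ro
def load(): return json.load(open("cmd.json"))
def axes(a):
    a=np.radians(a); z=np.array([np.cos(a),np.sin(a)]); y=np.array([-z[1],z[0]]); return y,z
def units(pos,ang,cp,ca):
    y,z=axes(ca); d=np.array(pos)-np.array(cp)
    return [-d[2]/30,d[:2]@y/30,d[:2]@z/30,-(ang-ca)/5]
def plan(wps,s=None):  # wps: list of (pos,ang,grip)
    s=s or load(); out=[]
    for p,a,g in wps:
        u=units(p,a,s["p"],s["a"]); out.append("%g %.2f %.2f %.2f %.2f"%(g,*u))
    print("; ".join(out))
def last(series,save=True):
    s=load(); r=[float(v) for v in series.split(";")[-1].split()]
    y,z=axes(s["a"]); p=np.array(s["p"]); p[2]-=30*r[1]; p[:2]+=30*(r[2]*y+r[3]*z); a=s["a"]-5*r[4]
    json.dump({"p":p.tolist(),"a":a},open("cmd.json","w"))
def obs():
    o=get_obs(); R=Ro.from_euler('xyz',o["tcp_rot"]).as_matrix()
    return o,np.degrees(np.arctan2(R[1,2],R[0,2]))
def state():
    o,a=obs(); s=load(); print("t",o["time"],"pos",o["tool_pos"].round(1),"a %.1f"%a,"cmd",np.round(s["p"],1),round(s["a"],1),"F",o["contact_force"].round(1),"M",o["moment"].round(2),"w",round(o["grip_width"],1))
E
python3 - <<'E'
import json
json.dump({"p":[214.446,479.226,226.741],"a":65.9},open("cmd.json","w"))
from m import *
T=[640,-95,226.7]; s=load(); p0=np.array(s["p"])
w=lambda f:((p0+f*(np.array(T)-p0)),65.9+f*29.1,1)
plan([w(k/14) for k in range(1,9)]); plan([w(1)])
E
```

```text
1 0.00 -1.48 -0.83 -0.42; 1 0.00 -2.97 -1.67 -0.83; 1 0.00 -4.45 -2.50 -1.25; 1 0.00 -5.93 -3.34 -1.66; 1 0.00 -7.42 -4.17 -2.08; 1 0.00 -8.90 -5.01 -2.49; 1 0.00 -10.38 -5.84 -2.91; 1 0.00 -11.87 -6.67 -3.33
1 0.00 -20.76 -11.68 -5.82
```

Call:
{"api": "send_rows", "payload": {"series": "1 0 -1.5 -0.85 -0.4; 1 0 -3 -1.7 -0.8; 1 0 -4.5 -2.5 -1.25; 1 0 -6 -3.35 -1.7; 1 0 -7.5 -4.2 -2.1; 1 0 -9 -5 -2.5; 1 0 -10.5 -5.85 -2.9; 1 0 -12 -6.7 -3.3"}}

```text
time: 2.3
tool_pos: [461.8, 147.2, 226.9]
tcp_rot: [-1.003, 1.57, 0.436]
contact_force: [0.2, 0.3, 1.2]
grip_width: 91.7
```

Run:
```python
from m import *
last("1 0 -12 -6.7 -3.3"); state()
T=[640,-95,226.7]; s=load(); p0=np.array(s["p"]);a0=s["a"]
w=lambda f:((p0+f*(np.array(T)-p0)),a0+f*(95-a0),1)
plan([w(min(1,k/6)) for k in range(1,9)])
```

```text
t 2.3 pos [461.8 147.2 226.9] a 82.4 cmd [461.  148.7 226.7] 82.4 F [0.2 0.3 1.2] M [ 0.05 -0.06 -0.02] w 91.7
1 0.00 -1.16 -1.21 -0.42; 1 0.00 -2.33 -2.42 -0.84; 1 0.00 -3.49 -3.63 -1.26; 1 0.00 -4.66 -4.84 -1.68; 1 0.00 -5.82 -6.05 -2.10; 1 0.00 -6.99 -7.26 -2.52; 1 0.00 -6.99 -7.26 -2.52; 1 0.00 -6.99 -7.26 -2.52
```

Tracking is good. I'll continue and set the gripper to about 26 mm open.

Call:
{"api": "send_rows", "payload": {"series": "-0.4 0 -1.15 -1.2 -0.4; -0.4 0 -2.3 -2.4 -0.8; -0.4 0 -3.5 -3.6 -1.2; -0.4 0 -4.6 -4.8 -1.6; -0.4 0 -5.8 -6 -2; -0.4 0 -7 -7.2 -2.5; -0.4 0 -7 -7.2 -2.5; -0.4 0 -7 -7.2 -2.5"}}

```text
time: 3.3
tool_pos: [640.0, -92.9, 226.2]
tcp_rot: [0.878, 1.569, 2.533]
contact_force: [-0.1, -0.5, -0.2]
grip_width: 27.7
```

Run:
```python
from m import *
from h import *
last("-0.4 0 -7 -7.2 -2.5"); state()
c=capture("wrist"); save(c,"w1"); 
for t in("lever_ball","bar_ball","bar_middle","nut","pin"):
    print(t,[(np.round(d["point"],1),round(d["score"],2),proj(c,d["point"]).round()) for d in place_of(c,t)])
state()
```

```text
t 3.3 pos [640.  -92.9 226.2] a 94.9 cmd [640.6 -93.1 226.7] 94.9 F [-0.1 -0.5 -0.2] M [ 0.05  0.01 -0.03] w 27.7
lever_ball [(array([632.3, -94.5, 126.4]), 0.87, array([278., 203.]))]
bar_ball [(array([604.7, -89. , 157.6]), 0.9, array([291., 176.])), (array([ 682.8, -175.7,    1. ]), 0.18, array([201., 210.]))]
bar_middle [(array([ 576.9, -101.6,  159.1]), 0.91, array([274., 129.]))]
nut [(array([ 580.7, -101.6,  127.7]), 0.88, array([274., 131.])), (array([633.9, -37. ,  -4.1]), 0.22, array([331., 176.]))]
pin [(array([578.7, -98.1,  34.8]), 0.78, array([279., 121.]))]
t 3.6 pos [640.3 -92.3 227.3] a 94.9 cmd [640.6 -93.1 226.7] 94.9 F [ 0.1  0.2 -0.1] M [ 0.02 -0.   -0.03] w 27.5
```

View pics/w1.png

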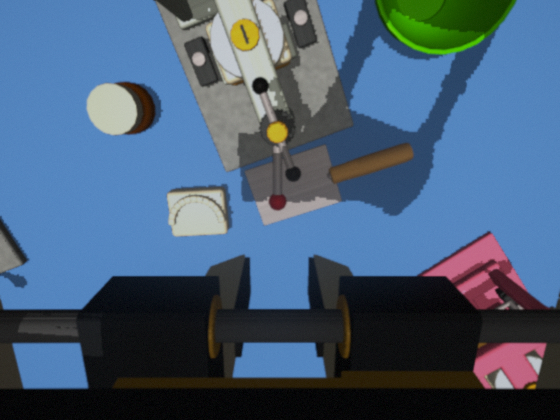

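The wrist view shows the red ball at (277,201), the cross-bar balls at (293,174) and (261,86), and the brass head at (277,131).

Run:
```python
from h import *
c=capture("wrist")
im=c["pixels"].astype(int)
def cen(m,x0,y0,x1,y1):
    mm=np.zeros(m.shape,bool); mm[y0:y1,x0:x1]=m[y0:y1,x0:x1]; v,u=np.nonzero(mm); return np.array([u.mean(),v.mean()]),len(u),u.max()-u.min(),v.max()-v.min()
r=(im[...,0]>80)&(im[...,1]<50)&(im[...,2]<60)
k=im.sum(2)<110
L=cen(r,265,190,290,212); B1=cen(k,283,164,304,184); B2=cen(k,251,76,271,97)
print(L,B1,B2)
l=unproj(c,L[0],130); b1=unproj(c,B1[0],157);b2=unproj(c,B2[0],157)
print("wrist",l.round(1),b1.round(1),b2.round(1), "mid",(b1+b2)/2,"half",np.linalg.norm(b1-b2)/2)
m=(b1+b2)/2; print("lever r",np.linalg.norm(l-m)if 0 else np.hypot(*(l-m)[:2]),np.degrees(np.arctan2(*(l-m)[1::-1])),"bar ang",np.degrees(np.arctan2(*(b1-b2)[1::-1])))
for n in("top","scene"):
    c=capture(n)
    for t,X in(("lever_ball",l),("bar_ball",b1),("bar_middle",m)):
        ds=[d for d in place_of(c,t) if np.hypot(*(d["point"]-X)[:2])<25]
        print(n,t,[d["point"].round(1) for d in ds],proj(c,X).round(1))
    m_=cut_out(c,"lever_ball"); save(c,"v_"+n,(225,170,325,280),5)
```

```text
(array([276.81954887, 201.55639098]), 133, np.int64(15), np.int64(13)) (array([292.20289855, 172.66666667]), 138, np.int64(12), np.int64(13)) (array([259.3803681 ,  84.61349693]), 163, np.int64(13), np.int64(14))
wrist [630.6 -95.3 130. ] [603.3 -87.7 157. ] [ 552.8 -112.   157. ] mid [578.05989371 -99.84388903 157.        ] half 28.031224537870727
lever r 52.73914334187856 4.982496605948571 bar ang 25.714005782031876Traceback (most recent call last):
  File "<stdin>", line 17, in <module>
AttributeError: 'list' object has no attribute 'round'. Did you mean: 'count'?
```

Run:
```python
from m import *
b=[630,-95.3]
plan([((*b,226.7),95,-.4)]+[((*b,z),95,-.4) for z in(205,180,155,135,124,124,124)])
```

```text
-0.4 0.00 0.36 -0.04 -0.02; -0.4 0.72 0.36 -0.04 -0.02; -0.4 1.56 0.36 -0.04 -0.02; -0.4 2.39 0.36 -0.04 -0.02; -0.4 3.06 0.36 -0.04 -0.02; -0.4 3.42 0.36 -0.04 -0.02; -0.4 3.42 0.36 -0.04 -0.02; -0.4 3.42 0.36 -0.04 -0.02
```

Call:
{"api": "send_rows", "payload": {"series": "-0.4 0 0.35 -0.05 0; -0.4 0.7 0.35 -0.05 0; -0.4 1.5 0.35 -0.05 0; -0.4 2.4 0.35 -0.05 0; -0.4 3 0.35 -0.05 0; -0.4 3.4 0.35 -0.05 0; -0.4 3.4 0.35 -0.05 0; -0.4 3.4 0.35 -0.05 0"}}

```text
time: 4.75
tool_pos: [630.5, -95.8, 125.7]
tcp_rot: [-1.893, 1.569, -0.237]
contact_force: [0.4, -0.5, 0.5]
grip_width: 27.7
```

Run:
```python
from m import *
from h import *
last("-0.4 3.4 0.35 -0.05 0"); state()
c=capture("wrist"); save(c,"w2"); state()
c=capture("scene"); save(c,"s2",(245,165,365,285),5)
A=np.array([578.1,-99.8])
def wp(phi,off,psi,z=124.7,g=-.4):
    u=np.array([np.cos(np.radians(phi)),np.sin(np.radians(phi))]); zh=np.array([np.cos(np.radians(psi)),np.sin(np.radians(psi))])
    p=A+52*u+off*zh; return ((*p,z),psi,g)
plan([wp(5,6.5,95),wp(9,7.3,98),wp(14,7.3,102),wp(20,7.3,106),wp(26,7.3,110),wp(32,7.3,114),wp(38,7.3,118),wp(44,7.3,122)])
```

```text
t 4.75 pos [630.5 -95.8 125.7] a 94.9 cmd [630.2 -95.5 124.7] 94.9 F [ 0.4 -0.5  0.5] M [0.05 0.02 0.05] w 27.7
t 4.8 pos [630.6 -95.8 125.8] a 94.9 cmd [630.2 -95.5 124.7] 94.9 F [ 0.2 -0.  -0.1] M [ 0.05  0.02 -0.04] w 27.5
-0.4 0.00 0.01 0.23 -0.02; -0.4 0.00 0.03 0.37 -0.62; -0.4 0.00 0.06 0.52 -1.42; -0.4 0.00 0.12 0.70 -2.22; -0.4 0.00 0.19 0.87 -3.02; -0.4 0.00 0.28 1.03 -3.82; -0.4 0.00 0.39 1.18 -4.62; -0.4 0.00 0.51 1.32 -5.42
```

View pics/w2.png

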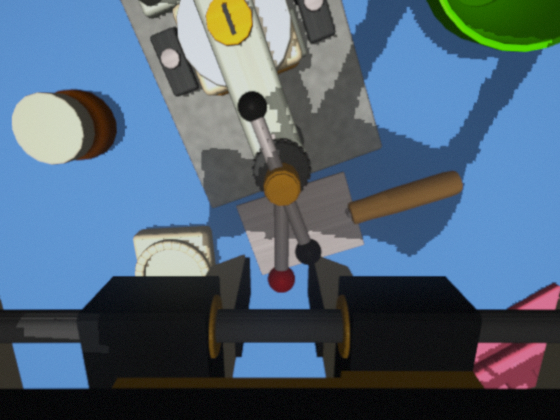

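View pics/s2.png

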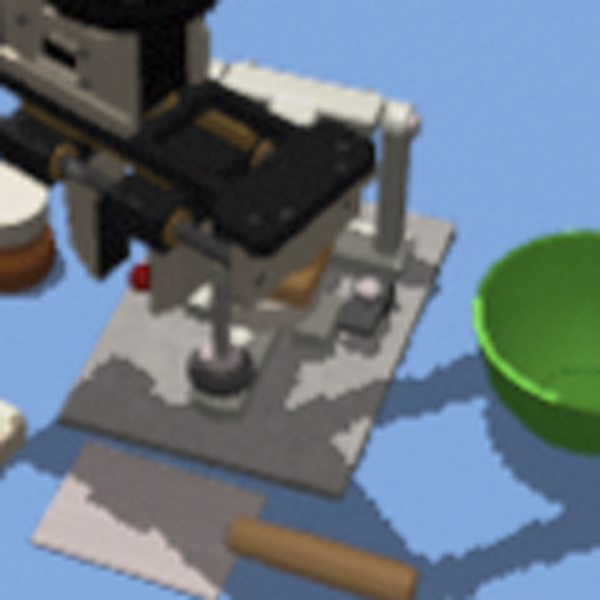

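The red ball is between the fingers at (282,280) with clearance on both sides. Next I'll push it anticlockwise.

Call:
{"api": "send_rows", "payload": {"series": "-0.4 0 0 0.2 0; -0.4 0 0.03 0.37 -0.6; -0.4 0 0.06 0.52 -1.4; -0.4 0 0.12 0.7 -2.2; -0.4 0 0.19 0.87 -3; -0.4 0 0.28 1.03 -3.8; -0.4 0 0.39 1.18 -4.6; -0.4 0 0.51 1.32 -5.4"}}

```text
time: 5.85
tool_pos: [612.5, -57.3, 125.5]
tcp_rot: [-2.373, 1.568, -0.244]
contact_force: [2.0, -0.5, 0.7]
grip_width: 27.3
```

```bash
cat >> m.py <<'E'
A=np.array([578.1,-99.8])
def wp(phi,off,psi,z=124.7,g=-.4,r=52):
    u=np.array([np.cos(np.radians(phi)),np.sin(np.radians(phi))]); zh=np.array([np.cos(np.radians(psi)),np.sin(np.radians(psi))])
    p=A+r*u+off*zh; return ((*p,z),psi,g)
E
python3 - <<'E'
from m import *
from h import *
last("-0.4 0 0.51 1.32 -5.4"); state()
c=capture("wrist"); save(c,"w3"); state()
plan([wp(50,7.3,126),wp(56,7.3,130),wp(62,7.3,134),wp(68,7.3,138),wp(74,7.3,142),wp(80,7.3,146),wp(85,7.3,150),wp(85,7.3,150)])
E
```

```text
t 5.85 pos [612.5 -57.3 125.5] a 122.0 cmd [611.6 -57.4 124.7] 121.9 F [ 2.  -0.5  0.7] M [-0.13 -0.43  0.03] w 27.3
t 5.9 pos [612.  -56.8 125.5] a 122.2 cmd [611.6 -57.4 124.7] 121.9 F [ 2.4 -0.8 -0.6] M [-0.07 -0.4  -0.01] w 27.7
-0.4 0.00 0.07 0.17 -0.82; -0.4 0.00 0.15 0.34 -1.62; -0.4 0.00 0.25 0.50 -2.42; -0.4 0.00 0.36 0.64 -3.22; -0.4 0.00 0.49 0.78 -4.02; -0.4 0.00 0.64 0.90 -4.82; -0.4 0.00 0.77 0.99 -5.62; -0.4 0.00 0.77 0.99 -5.62
```

View pics/w3.png

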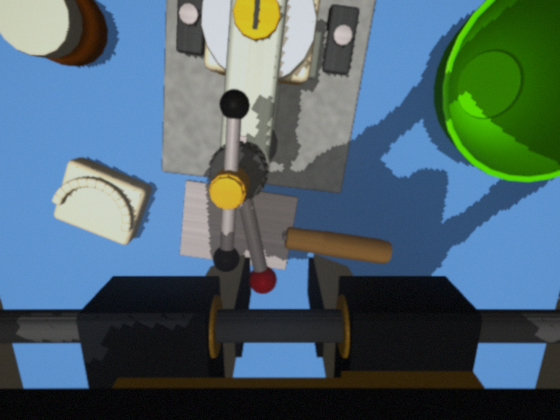

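The lever has turned and is against the left finger; the red ball is at (262,280). I'll continue.

Call:
{"api": "send_rows", "payload": {"series": "-0.4 0 0.07 0.17 -0.8; -0.4 0 0.15 0.34 -1.6; -0.4 0 0.25 0.5 -2.4; -0.4 0 0.36 0.64 -3.2; -0.4 0 0.49 0.78 -4; -0.4 0 0.64 0.9 -4.8; -0.4 0 0.77 1 -5.6; -0.4 0 0.77 1 -5.6"}}

```text
time: 6.9
tool_pos: [576.1, -43.9, 125.2]
tcp_rot: [-2.467, 1.57, 0.148]
contact_force: [-0.6, 0.8, 0.7]
grip_width: 27.5
```

Run:
```python
from m import *
from h import *
last("-0.4 0 0.77 1 -5.6"); state()
c=capture("wrist"); save(c,"w4"); state()
# back off finger then up
plan([wp(85,3,150),wp(85,0,150),wp(85,0,150,140),wp(85,0,150,165),wp(85,0,150,190),wp(85,0,150,215),wp(85,0,150,226),wp(85,0,150,226)])
```

```text
t 6.9 pos [576.1 -43.9 125.2] a 149.8 cmd [576.2 -44.1 124.7] 149.9 F [-0.6  0.8  0.7] M [ 0.13  0.   -0.  ] w 27.5
t 6.95 pos [576.2 -43.9 125. ] a 149.8 cmd [576.2 -44.1 124.7] 149.9 F [ 0.3 -0.   1. ] M [0.1  0.03 0.03] w 27.9
-0.4 0.00 0.00 -0.15 -0.02; -0.4 0.00 0.00 -0.25 -0.02; -0.4 -0.51 0.00 -0.25 -0.02; -0.4 -1.34 0.00 -0.25 -0.02; -0.4 -2.18 0.00 -0.25 -0.02; -0.4 -3.01 0.00 -0.25 -0.02; -0.4 -3.38 0.00 -0.25 -0.02; -0.4 -3.38 0.00 -0.25 -0.02
```

View pics/w4.png

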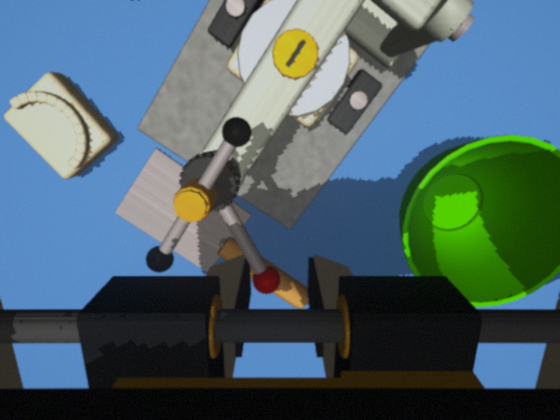

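Call:
{"api": "send_rows", "payload": {"series": "-0.4 0 0 -0.15 0; -0.4 0 0 -0.25 0; -0.4 -0.5 0 -0.25 0; -0.4 -1.3 0 -0.25 0; -0.57 -2 0 -0.25 0; -0.57 -2.5 0 -0.25 0; -0.57 -2.5 0 -0.25 0; -0.57 -2.5 0 -0.25 0"}}

```text
time: 7.95
tool_pos: [582.1, -47.8, 199.1]
tcp_rot: [0.222, 1.57, 2.838]
contact_force: [0.0, 0.5, -0.1]
grip_width: 19.8
```

Run:
```python
from m import *
from h import *
last("-0.57 -2.5 0 -0.25 0"); state()
c=capture("wrist"); save(c,"w5")
for t in("lever_ball","bar_ball","bar_middle"):
    for d in place_of(c,t):
        print(t,np.round(d["point"],1),round(d["score"],2),proj(c,d["point"]).round())
```

```text
t 7.95 pos [582.1 -47.8 199.1] a 149.9 cmd [582.6 -47.9 199.7] 149.9 F [ 0.   0.5 -0.1] M [ 0.07  0.05 -0.02] w 19.8
lever_ball [581.5 -45.9 131.8] 0.82 [281. 231.]
bar_ball [604.1 -90.4 156.1] 0.74 [208. 201.]
bar_ball [ 584.8 -101.4  130.7] 0.46 [232. 160.]
bar_middle [575.5 -98.9  31.3] 0.33 [256. 139.]
```

View pics/w5.png

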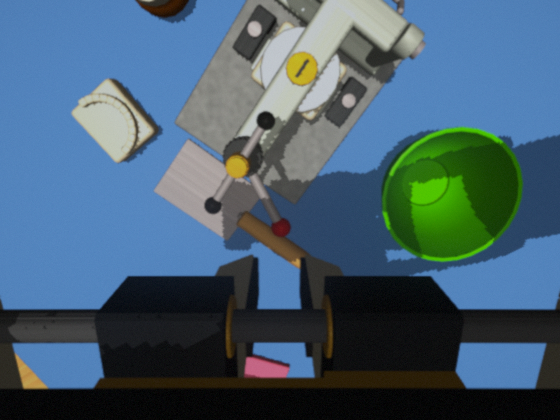

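The red ball is now at (281,228), with the cross-bar balls at (213,205) and (265,120). I'll measure these precisely.

```bash
cat >> h.py <<'E'
def cen(m,x,y,r):
    mm=np.zeros(m.shape,bool); s=(slice(y-r,y+r+1),slice(x-r,x+r+1)); mm[s]=m[s]
    n,l,st,ce=cv2.connectedComponentsWithStats(mm.astype(np.uint8)); i=1+np.argmax(st[1:,4]); return ce[i],st[i,2:]
def masks(c):
    im=c["pixels"].astype(int); return (im[...,0]>80)&(im[...,1]<50)&(im[...,2]<60), im.sum(2)<110
E
python3 - <<'E'
from m import *
from h import *
c=capture("wrist"); r,k=masks(c)
L=cen(r,281,228,12);B1=cen(k,213,205,10);B2=cen(k,265,120,10)
print(L,B1,B2)
l=unproj(c,L[0],130); b1=unproj(c,B1[0],157);b2=unproj(c,B2[0],157)
m=(b1+b2)/2
print(l.round(1),b1.round(1),b2.round(1),m.round(1),np.linalg.norm(b1-b2)/2,np.hypot(*(l-m)[:2]),np.degrees(np.arctan2(*(l-m)[1::-1])),np.degrees(np.arctan2(*(b1-b2)[1::-1])))
w=lambda z,psi:wp(25.7,0,psi,z,-.57,28)
plan([w(195,142),w(195,134),w(195,126),w(190,118),w(178,116),w(164,116),w(151,116),w(151,116)])
E
```

```text
(array([280.66055046, 229.25688073]), array([ 12,  13, 109], dtype=int32)) (array([217.04, 206.08]), array([ 7,  9, 25], dtype=int32)) (array([265.72307692, 120.24615385]), array([ 16,  16, 195], dtype=int32))
[581.5 -46.8 130. ] [601.  -85.7 157. ] [ 552.9 -112.5  157. ] [577.  -99.1 157. ] 27.538540389548253 52.45422589394649 84.99933455246885 29.134560183709027
-0.57 0.16 0.80 -1.26 1.58; -0.57 0.16 0.80 -1.26 3.18; -0.57 0.16 0.80 -1.26 4.78; -0.57 0.32 0.80 -1.26 6.38; -0.57 0.72 0.80 -1.26 6.78; -0.57 1.19 0.80 -1.26 6.78; -0.57 1.62 0.80 -1.26 6.78; -0.57 1.62 0.80 -1.26 6.78
```

Call:
{"api": "send_rows", "payload": {"series": "-0.57 0 0.4 -0.6 1.6; -0.57 0 0.8 -1.25 3.2; -0.57 0.1 0.8 -1.25 4.8; -0.57 0.3 0.8 -1.25 6.4; -0.57 0.7 0.8 -1.25 6.8; -0.57 1.2 0.8 -1.25 6.8; -0.57 1.6 0.8 -1.25 6.8; -0.57 1.6 0.8 -1.25 6.8"}}

```text
time: 9.2
tool_pos: [602.2, -87.2, 150.2]
tcp_rot: [0.818, 1.568, 2.842]
contact_force: [-0.5, -0.1, 0.4]
grip_width: 19.9
```

Run:
```python
from m import *
from h import *
last("-0.57 1.6 0.8 -1.25 6.8"); state()
F=[]
for i in range(6):
    c=capture("wrist"); F.append(get_obs()["contact_force"])
print(np.mean(F,0),np.std(F,0)); save(c,"w6"); state()
# cw push: contact off = -(9.9-5)=-4.9
plan([wp(25.7,-2,115,151.7,-.57,28),wp(25.7,-4,115,151.7,-.57,28)]+[wp(25.7-d,-4.9,115.7-d,151.7,-.57,28) for d in (3,6,9,12,15,15)])
```

```text
t 9.2 pos [602.2 -87.2 150.2] a 115.9 cmd [603.1 -87.4 151.7] 115.9 F [-0.5 -0.1  0.4] M [0.05 0.01 0.03] w 19.9
[-0.10115844  0.01950485  0.04149505] [0.12442877 0.41553291 0.27515533]
t 9.5 pos [603.3 -87.6 152.3] a 115.9 cmd [603.1 -87.4 151.7] 115.9 F [-0.1 -0.3 -0.1] M [ 0.09  0.05 -0.01] w 19.9
-0.57 0.00 -0.00 -0.08 0.18; -0.57 0.00 -0.00 -0.14 0.18; -0.57 0.00 0.01 -0.22 0.64; -0.57 0.00 0.02 -0.27 1.24; -0.57 0.00 0.03 -0.32 1.84; -0.57 0.00 0.05 -0.36 2.44; -0.57 0.00 0.07 -0.41 3.04; -0.57 0.00 0.07 -0.41 3.04
```

View pics/w6.png

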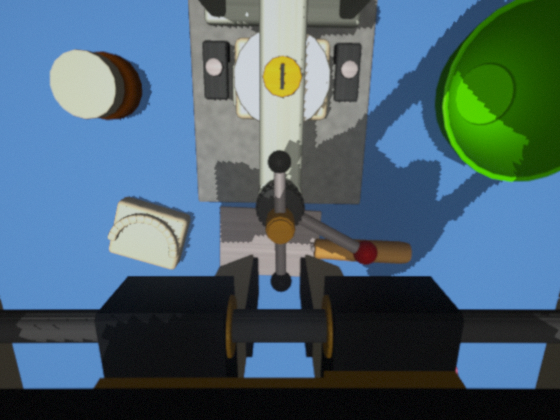

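The ball at (281,281) sits centred between the fingers. The red lever stands at (366,252), clear of them. I'll start turning the pin clockwise.

Call:
{"api": "send_rows", "payload": {"series": "-0.57 0 0 -0.08 0.2; -0.57 0 0 -0.14 0.2; -0.57 0 0.01 -0.22 0.64; -0.57 0 0.02 -0.27 1.24; -0.57 0 0.03 -0.32 1.84; -0.57 0 0.05 -0.36 2.44; -0.57 0 0.07 -0.41 3.04; -0.57 0 0.07 -0.41 3.04"}}

```text
time: 10.5
tool_pos: [606.5, -99.5, 151.7]
tcp_rot: [-0.485, 1.571, 1.272]
contact_force: [0.0, 1.0, 0.3]
grip_width: 19.9
```

```bash
cat > f.py <<'E'
import sys
from m import *
from h import *
# args: series, name, n
def run(series,name,n=6,nxt=None,r=28,z=151.7,g=-.57):
    last(series); s=load(); F=[];P=[];An=[]
    for i in range(n):
        c=capture("wrist"); o,a=obs(); F.append(o["contact_force"]);P.append(o["tool_pos"]);An.append(a)
    save(c,name)
    F=np.array(F); P=np.mean(P,0); a=np.radians(np.mean(An)); zh=np.array([np.cos(a),np.sin(a)]); yh=np.array([-zh[1],zh[0]])
    ft=F[:,:2]@zh; fr=F[:,:2]@yh
    print("t %.2f Ft(z) %.2f +-%.2f  Fr(y) %.2f Fz %.2f | pos-cmd along z %.2f y %.2f ang %.1f cmd %.1f w %.1f"%(o["time"],ft.mean(),ft.std()/n**.5,fr.mean(),F[:,2].mean(),(P-s["p"])[:2]@zh,(P-s["p"])[:2]@yh,np.degrees(a),s["a"],o["grip_width"]))
E
python3 - <<'E'
from f import *
run("-0.57 0 0.07 -0.41 3.04","w7")
plan([wp(10.7-d,-4.9,100.7-d,151.7,-.57,28) for d in (3,6,9,12,15,18,20,20)])
E
```

```text
t 10.80 Ft(z) 0.78 +-0.14  Fr(y) 0.11 Fz 0.58 | pos-cmd along z -0.06 y 0.07 ang 100.7 cmd 100.7 w 20.2
-0.57 0.00 0.01 -0.05 0.60; -0.57 0.00 0.02 -0.10 1.20; -0.57 0.00 0.04 -0.14 1.80; -0.57 0.00 0.05 -0.19 2.40; -0.57 0.00 0.07 -0.24 3.00; -0.57 0.00 0.10 -0.28 3.60; -0.57 0.00 0.11 -0.31 4.00; -0.57 0.00 0.11 -0.31 4.00
```

View pics/w7.png

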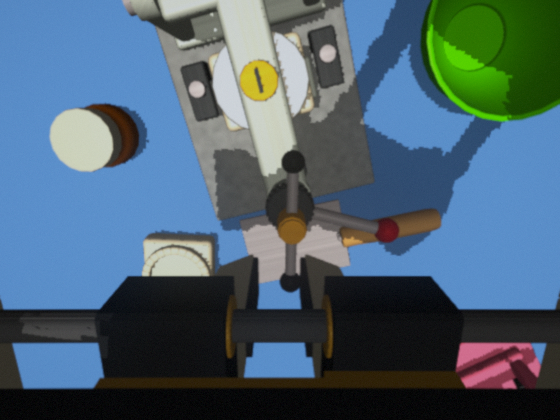

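The bar turned with the finger, with the ball at (290,282). The drag is about 0.8 N, matching the "under 1 N" given. I'll continue.

Call:
{"api": "send_rows", "payload": {"series": "-0.57 0 0.01 -0.05 0.6; -0.57 0 0.02 -0.1 1.2; -0.57 0 0.04 -0.14 1.8; -0.57 0 0.05 -0.19 2.4; -0.57 0 0.07 -0.24 3; -0.57 0 0.1 -0.28 3.6; -0.57 0 0.11 -0.31 4; -0.57 0 0.11 -0.31 4"}}

```text
time: 11.8
tool_pos: [604.8, -109.2, 151.6]
tcp_rot: [1.281, 1.57, 2.69]
contact_force: [-0.1, 1.3, -0.7]
grip_width: 19.6
```

Run:
```python
from f import *
run("-0.57 0 0.11 -0.31 4","w8")
plan([wp(-9.3-d,-4.9,80.7-d,151.7,-.57,28) for d in (2,4,6,8,10,12,14,14)])
```

```text
t 12.10 Ft(z) 0.53 +-0.14  Fr(y) 0.77 Fz 0.19 | pos-cmd along z -0.07 y 0.16 ang 80.7 cmd 80.7 w 19.5
-0.57 0.00 0.01 -0.03 0.40; -0.57 0.00 0.02 -0.06 0.80; -0.57 0.00 0.02 -0.10 1.20; -0.57 0.00 0.03 -0.13 1.60; -0.57 0.00 0.05 -0.16 2.00; -0.57 0.00 0.06 -0.19 2.40; -0.57 0.00 0.07 -0.22 2.80; -0.57 0.00 0.07 -0.22 2.80
```

Call:
{"api": "send_rows", "payload": {"series": "-0.57 0 0.01 -0.03 0.4; -0.57 0 0.02 -0.06 0.8; -0.57 0 0.02 -0.1 1.2; -0.57 0 0.03 -0.13 1.6; -0.57 0 0.05 -0.16 2; -0.57 0 0.06 -0.19 2.4; -0.57 0 0.07 -0.22 2.8; -0.57 0 0.07 -0.22 2.8"}}

```text
time: 13.1
tool_pos: [601.8, -115.5, 151.8]
tcp_rot: [-1.437, 1.571, -0.274]
contact_force: [0.4, 1.0, -1.3]
grip_width: 19.9
```

Run:
```python
from f import *
run("-0.57 0 0.07 -0.22 2.8","w9")
plan([wp(-23.3-d,-4.9,66.7-d,151.7,-.57,28) for d in (2,4,6,8,10,12,14,14)])
```

```text
t 13.40 Ft(z) 0.66 +-0.17  Fr(y) 0.28 Fz -0.42 | pos-cmd along z -0.15 y -0.03 ang 66.7 cmd 66.7 w 19.5
-0.57 0.00 0.01 -0.03 0.40; -0.57 0.00 0.01 -0.07 0.80; -0.57 0.00 0.02 -0.10 1.20; -0.57 0.00 0.03 -0.13 1.60; -0.57 0.00 0.04 -0.16 2.00; -0.57 0.00 0.05 -0.19 2.40; -0.57 0.00 0.07 -0.22 2.80; -0.57 0.00 0.07 -0.22 2.80
```

View pics/w9.png

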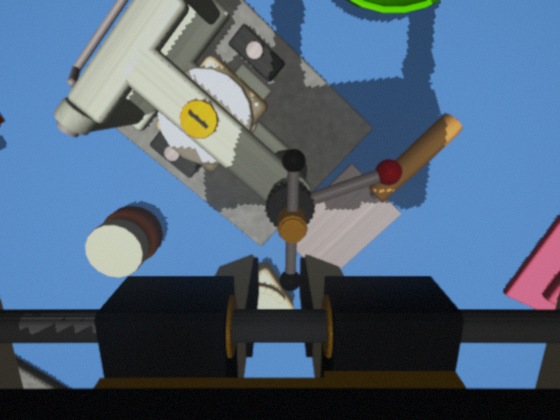

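The bar is still vertical in view with its ball at (290,282). The red ball is at (389,171), so I'll check whether the nut is creeping along with the pin.

Call:
{"api": "send_rows", "payload": {"series": "-0.57 0 0.01 -0.03 0.4; -0.57 0 0.01 -0.07 0.8; -0.57 0 0.02 -0.1 1.2; -0.57 0 0.03 -0.13 1.6; -0.57 0 0.04 -0.16 2; -0.57 0 0.05 -0.19 2.4; -0.57 0 0.07 -0.22 2.8; -0.57 0 0.07 -0.22 2.8"}}

```text
time: 14.4
tool_pos: [597.2, -120.8, 151.7]
tcp_rot: [-1.213, 1.571, -0.293]
contact_force: [1.0, 0.7, -0.2]
grip_width: 19.5
```

```bash
cat >> f.py <<'E'
def lever():
    c=capture("wrist"); r,k=masks(c); n,l,st,ce=cv2.connectedComponentsWithStats(r.astype(np.uint8))
    best=None
    for i in range(1,n):
        if st[i,4]<40: continue
        X=unproj(c,ce[i],130); d=np.hypot(*(X[:2]-A))
        if abs(d-52)<8: print("lever r %.1f ang %.1f area %d px"%(d,np.degrees(np.arctan2(X[1]-A[1],X[0]-A[0])),st[i,4]),ce[i].round())
    return c
E
python3 - <<'E'
from f import *
run("-0.57 0 0.07 -0.22 2.8","w10"); lever()
plan([wp(-37.3-d,-4.9,52.7-d,151.7,-.57,28) for d in (2,4,6,8,10,12,14,14)])
E
```

```text
t 14.70 Ft(z) 0.70 +-0.18  Fr(y) 0.12 Fz -0.28 | pos-cmd along z -0.16 y -0.05 ang 52.7 cmd 52.7 w 19.5
lever r 52.8 ang 85.9 area 364 px [381. 150.]
-0.57 0.00 0.00 -0.03 0.40; -0.57 0.00 0.01 -0.07 0.80; -0.57 0.00 0.02 -0.10 1.20; -0.57 0.00 0.03 -0.13 1.60; -0.57 0.00 0.04 -0.16 2.00; -0.57 0.00 0.05 -0.19 2.40; -0.57 0.00 0.06 -0.22 2.80; -0.57 0.00 0.06 -0.22 2.80
```

The nut isn't following the pin: the lever is still at about 85°. I'll continue.

Call:
{"api": "send_rows", "payload": {"series": "-0.57 0 0 -0.03 0.4; -0.57 0 0.01 -0.07 0.8; -0.57 0 0.02 -0.1 1.2; -0.57 0 0.03 -0.13 1.6; -0.57 0 0.04 -0.16 2; -0.57 0 0.05 -0.19 2.4; -0.57 0 0.06 -0.22 2.8; -0.57 0 0.06 -0.22 2.8"}}

```text
time: 15.75
tool_pos: [591.8, -124.9, 151.8]
tcp_rot: [-0.903, 1.571, -0.228]
contact_force: [-0.2, -0.1, 0.1]
grip_width: 20.0
```

Run:
```python
from f import *
run("-0.57 0 0.06 -0.22 2.8","w11")
plan([wp(-51.3-d,-4.9,38.7-d,151.7,-.57,28) for d in (2,4,6,8,10,12,14,14)])
```

```text
t 16.05 Ft(z) 0.62 +-0.12  Fr(y) 0.60 Fz 0.24 | pos-cmd along z -0.17 y -0.09 ang 38.7 cmd 38.7 w 19.4
-0.57 0.00 0.01 -0.04 0.40; -0.57 0.00 0.02 -0.07 0.80; -0.57 0.00 0.03 -0.10 1.20; -0.57 0.00 0.04 -0.13 1.60; -0.57 0.00 0.05 -0.16 2.00; -0.57 0.00 0.06 -0.19 2.40; -0.57 0.00 0.07 -0.22 2.80; -0.57 0.00 0.07 -0.22 2.80
```

Call:
{"api": "send_rows", "payload": {"series": "-0.57 0 0.01 -0.04 0.4; -0.57 0 0.02 -0.07 0.8; -0.57 0 0.03 -0.1 1.2; -0.57 0 0.04 -0.13 1.6; -0.57 0 0.05 -0.16 2; -0.57 0 0.06 -0.19 2.4; -0.57 0 0.07 -0.22 2.8; -0.57 0 0.07 -0.22 2.8"}}

```text
time: 17.05
tool_pos: [585.2, -127.3, 151.7]
tcp_rot: [2.214, 1.571, 2.644]
contact_force: [0.9, -0.5, -0.7]
grip_width: 19.7
```

Run:
```python
from f import *
run("-0.57 0 0.07 -0.22 2.8","w12")
plan([wp(-65.3-d,-4.9,24.7-d,151.7,-.57,28) for d in (2,4,6,8,10,12,14,14)])
```

```text
t 17.35 Ft(z) 0.50 +-0.10  Fr(y) 0.09 Fz -0.18 | pos-cmd along z -0.20 y 0.00 ang 24.7 cmd 24.7 w 19.8
-0.57 0.00 0.01 -0.04 0.40; -0.57 0.00 0.01 -0.07 0.80; -0.57 0.00 0.02 -0.10 1.20; -0.57 0.00 0.03 -0.13 1.60; -0.57 0.00 0.04 -0.16 2.00; -0.57 0.00 0.05 -0.19 2.40; -0.57 0.00 0.07 -0.22 2.80; -0.57 0.00 0.07 -0.22 2.80
```

View pics/w12.png

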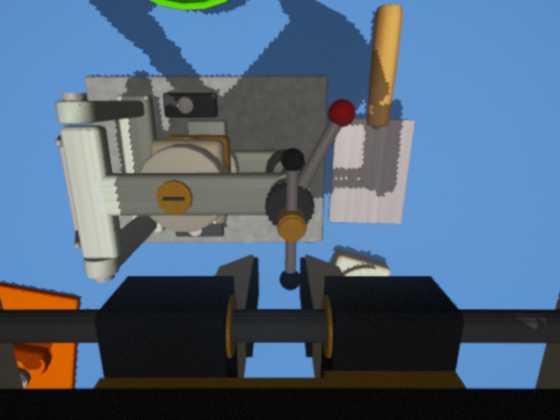

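The bar is still tracking, with its ball at (290,281) and the pin turned about 90°. There is no contact yet.

Call:
{"api": "send_rows", "payload": {"series": "-0.57 0 0.01 -0.04 0.4; -0.57 0 0.01 -0.07 0.8; -0.57 0 0.02 -0.1 1.2; -0.57 0 0.03 -0.13 1.6; -0.57 0 0.04 -0.16 2; -0.57 0 0.05 -0.19 2.4; -0.57 0 0.07 -0.22 2.8; -0.57 0 0.07 -0.22 2.8"}}

```text
time: 18.35
tool_pos: [578.4, -128.2, 151.7]
tcp_rot: [-1.415, 1.571, -1.229]
contact_force: [0.4, 0.5, -0.9]
grip_width: 19.6
```

Run:
```python
from f import *
run("-0.57 0 0.07 -0.22 2.8","w13")
plan([wp(-79.3-d,-4.9,10.7-d,151.7,-.57,28) for d in (2,4,6,8,10,12,14,14)])
```

```text
t 18.65 Ft(z) 0.61 +-0.16  Fr(y) -0.34 Fz -0.77 | pos-cmd along z -0.14 y -0.12 ang 10.7 cmd 10.7 w 19.9
-0.57 0.00 0.00 -0.04 0.40; -0.57 0.00 0.01 -0.07 0.80; -0.57 0.00 0.02 -0.10 1.20; -0.57 0.00 0.03 -0.13 1.60; -0.57 0.00 0.04 -0.16 2.00; -0.57 0.00 0.05 -0.19 2.40; -0.57 0.00 0.06 -0.22 2.80; -0.57 0.00 0.06 -0.22 2.80
```

Call:
{"api": "send_rows", "payload": {"series": "-0.57 0 0 -0.04 0.4; -0.57 0 0.01 -0.07 0.8; -0.57 0 0.02 -0.1 1.2; -0.57 0 0.03 -0.13 1.6; -0.57 0 0.04 -0.16 2; -0.57 0 0.05 -0.19 2.4; -0.57 0 0.06 -0.22 2.8; -0.57 0 0.06 -0.22 2.8"}}

```text
time: 19.65
tool_pos: [571.6, -127.6, 151.8]
tcp_rot: [1.785, 1.571, 1.727]
contact_force: [1.1, 0.9, -0.0]
grip_width: 19.8
```

Run:
```python
from f import *
run("-0.57 0 0.06 -0.22 2.8","w14")
plan([wp(-93.3-d,-4.9,-3.3-d,151.7,-.57,28) for d in (2,4,6,8,10,12,14,14)])
```

```text
t 19.95 Ft(z) 0.66 +-0.09  Fr(y) 0.24 Fz -0.12 | pos-cmd along z -0.15 y -0.09 ang -3.3 cmd -3.3 w 19.7
-0.57 0.00 0.01 -0.04 0.40; -0.57 0.00 0.02 -0.07 0.80; -0.57 0.00 0.02 -0.10 1.20; -0.57 0.00 0.03 -0.13 1.60; -0.57 0.00 0.04 -0.16 2.00; -0.57 0.00 0.06 -0.20 2.40; -0.57 0.00 0.07 -0.23 2.80; -0.57 0.00 0.07 -0.23 2.80
```

Call:
{"api": "send_rows", "payload": {"series": "-0.57 0 0.01 -0.04 0.4; -0.57 0 0.02 -0.07 0.8; -0.57 0 0.02 -0.1 1.2; -0.57 0 0.03 -0.13 1.6; -0.57 0 0.04 -0.16 2; -0.57 0 0.06 -0.2 2.4; -0.57 0 0.07 -0.23 2.8; -0.57 0 0.07 -0.23 2.8"}}

```text
time: 20.95
tool_pos: [564.8, -125.1, 151.7]
tcp_rot: [2.885, 1.571, 2.582]
contact_force: [0.9, -0.7, -0.2]
grip_width: 19.6
```

Run:
```python
from f import *
run("-0.57 0 0.07 -0.23 2.8","w15"); c=lever()
plan([wp(-107.3-d,-4.9,-17.3-d,151.7,-.57,28) for d in (2,4,6,8,10,12,14,14)])
```

```text
t 21.25 Ft(z) 0.48 +-0.21  Fr(y) 0.13 Fz -0.33 | pos-cmd along z -0.16 y -0.12 ang -17.3 cmd -17.3 w 19.9
lever r 52.4 ang 86.9 area 383 px [262. 102.]
-0.57 0.00 0.01 -0.03 0.40; -0.57 0.00 0.01 -0.06 0.80; -0.57 0.00 0.02 -0.09 1.20; -0.57 0.00 0.03 -0.12 1.60; -0.57 0.00 0.04 -0.16 2.00; -0.57 0.00 0.05 -0.19 2.40; -0.57 0.00 0.07 -0.22 2.80; -0.57 0.00 0.07 -0.22 2.80
```

View pics/w15.png

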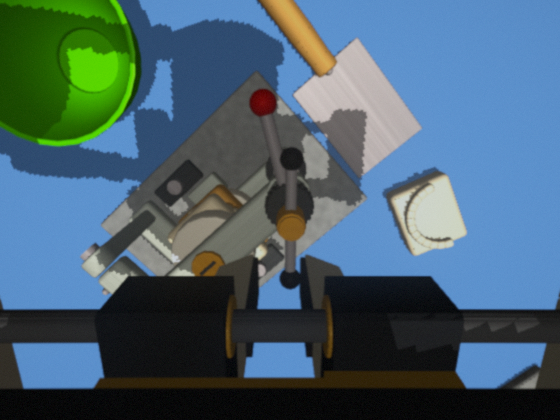

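The bar is still tracking: the ball is at (290,279), the red ball at (262,102), and the pin has turned about 2.3 rad.

Call:
{"api": "send_rows", "payload": {"series": "-0.57 0 0.01 -0.03 0.4; -0.57 0 0.01 -0.06 0.8; -0.57 0 0.02 -0.09 1.2; -0.57 0 0.03 -0.12 1.6; -0.57 0 0.04 -0.16 2; -0.57 0 0.05 -0.19 2.4; -0.57 0 0.07 -0.22 2.8; -0.57 0 0.07 -0.22 2.8"}}

```text
time: 22.3
tool_pos: [559.1, -121.2, 151.7]
tcp_rot: [-1.827, 1.571, -2.374]
contact_force: [0.8, -0.5, -1.9]
grip_width: 19.3
```

Run:
```python
from f import *
run("-0.57 0 0.07 -0.22 2.8","w16")
plan([wp(-121.3-d,-4.9,-31.3-d,151.7,-.57,28) for d in (2,4,6,8,10,12,14,14)])
```

```text
t 22.60 Ft(z) 0.70 +-0.19  Fr(y) -0.35 Fz -0.72 | pos-cmd along z -0.11 y -0.17 ang -31.3 cmd -31.3 w 20.0
-0.57 0.00 0.00 -0.03 0.40; -0.57 0.00 0.01 -0.06 0.80; -0.57 0.00 0.02 -0.09 1.20; -0.57 0.00 0.03 -0.12 1.60; -0.57 0.00 0.04 -0.16 2.00; -0.57 0.00 0.05 -0.19 2.40; -0.57 0.00 0.07 -0.22 2.80; -0.57 0.00 0.07 -0.22 2.80
```

Call:
{"api": "send_rows", "payload": {"series": "-0.57 0 0 -0.03 0.4; -0.57 0 0.01 -0.06 0.8; -0.57 0 0.02 -0.09 1.2; -0.57 0 0.03 -0.12 1.6; -0.57 0 0.04 -0.16 2; -0.57 0 0.05 -0.19 2.4; -0.57 0 0.07 -0.22 2.8; -0.57 0 0.07 -0.22 2.8"}}

```text
time: 23.6
tool_pos: [554.5, -115.9, 151.7]
tcp_rot: [-2.281, 1.571, -3.072]
contact_force: [-0.1, -1.6, -1.3]
grip_width: 19.9
```

Run:
```python
from f import *
run("-0.57 0 0.07 -0.22 2.8","w17")
plan([wp(-135.3-d,-4.9,-45.3-d,151.7,-.57,28) for d in (2,4,6,8,10,12,12,12)])
```

```text
t 23.90 Ft(z) 0.63 +-0.19  Fr(y) -0.38 Fz -0.60 | pos-cmd along z -0.09 y -0.16 ang -45.3 cmd -45.3 w 19.8
-0.57 0.00 0.00 -0.03 0.40; -0.57 0.00 0.01 -0.06 0.80; -0.57 0.00 0.02 -0.09 1.20; -0.57 0.00 0.03 -0.12 1.60; -0.57 0.00 0.04 -0.16 2.00; -0.57 0.00 0.05 -0.19 2.40; -0.57 0.00 0.05 -0.19 2.40; -0.57 0.00 0.05 -0.19 2.40
```

Call:
{"api": "send_rows", "payload": {"series": "-0.57 0 0 -0.03 0.4; -0.57 0 0.01 -0.06 0.8; -0.57 0 0.02 -0.09 1.2; -0.57 0 0.03 -0.12 1.6; -0.57 0 0.04 -0.16 2; -0.57 0 0.05 -0.19 2.4; -0.57 0 0.05 -0.19 2.4; -0.57 0 0.05 -0.19 2.4"}}

```text
time: 24.9
tool_pos: [551.7, -110.8, 151.7]
tcp_rot: [2.485, 1.571, 1.485]
contact_force: [1.4, -1.7, -0.9]
grip_width: 19.9
```

Run:
```python
from f import *
run("-0.57 0 0.05 -0.19 2.4","w18"); lever()
plan([wp(-147.3-d,-4.9,-57.3-d,151.7,-.57,28) for d in (2,4,6,8,10,10,10,10)])
```

```text
t 25.20 Ft(z) 1.62 +-0.17  Fr(y) 0.35 Fz -0.54 | pos-cmd along z -0.00 y -0.10 ang -57.3 cmd -57.3 w 20.2
lever r 52.1 ang 86.2 area 437 px [202. 145.]
-0.57 0.00 0.01 -0.03 0.40; -0.57 0.00 0.01 -0.06 0.80; -0.57 0.00 0.02 -0.09 1.20; -0.57 0.00 0.03 -0.13 1.60; -0.57 0.00 0.04 -0.16 2.00; -0.57 0.00 0.04 -0.16 2.00; -0.57 0.00 0.04 -0.16 2.00; -0.57 0.00 0.04 -0.16 2.00
```

View pics/w18.png

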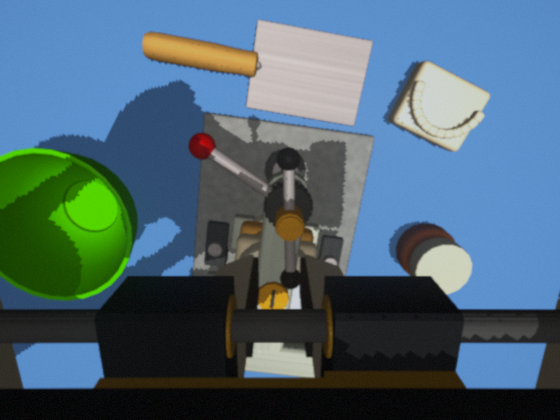

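The force has started to rise, to 1.6 N against a 0.6 N baseline. I'll take small steps from here.

Call:
{"api": "send_rows", "payload": {"series": "-0.57 0 0 -0.02 0.2; -0.57 0 0.01 -0.03 0.4; -0.57 0 0.01 -0.05 0.6; -0.57 0 0.01 -0.06 0.8; -0.57 0 0.01 -0.06 0.8; -0.57 0 0.01 -0.06 0.8"}}

```text
time: 26.0
tool_pos: [551.0, -109.1, 151.7]
tcp_rot: [1.663, 1.571, 0.593]
contact_force: [1.9, -1.0, -1.5]
grip_width: 20.2
```

Run:
```python
from f import *
run("-0.57 0 0.01 -0.06 0.8","w19",12)
plan([wp(-151.3-d,-4.9,-61.3-d,151.7,-.57,28) for d in (1,2,3,4,4)])
```

```text
t 26.60 Ft(z) 2.48 +-0.23  Fr(y) 1.10 Fz -1.12 | pos-cmd along z 0.00 y -0.08 ang -61.3 cmd -61.3 w 19.4
-0.57 0.00 0.01 -0.02 0.20; -0.57 0.00 0.01 -0.03 0.40; -0.57 0.00 0.01 -0.05 0.60; -0.57 0.00 0.02 -0.07 0.80; -0.57 0.00 0.02 -0.07 0.80
```

Call:
{"api": "send_rows", "payload": {"series": "-0.57 0 0.01 -0.02 0.2; -0.57 0 0.01 -0.03 0.4; -0.57 0 0.01 -0.05 0.6; -0.57 0 0.01 -0.05 0.6; -0.57 0 0.01 -0.05 0.6"}}

```text
time: 27.22
tool_pos: [550.6, -107.7, 151.7]
tcp_rot: [2.01, 1.571, 0.888]
contact_force: [2.4, -2.4, -1.1]
grip_width: 19.9
```

Run:
```python
from f import *
run("-0.57 0 0.01 -0.05 0.6","w20",14); c=capture("scene"); save(c,"s20",(245,165,365,285),5)
```

```text
t 27.93 Ft(z) 2.57 +-0.17  Fr(y) 0.90 Fz -1.19 | pos-cmd along z 0.00 y -0.11 ang -64.3 cmd -64.3 w 19.4
```

View pics/s20.png

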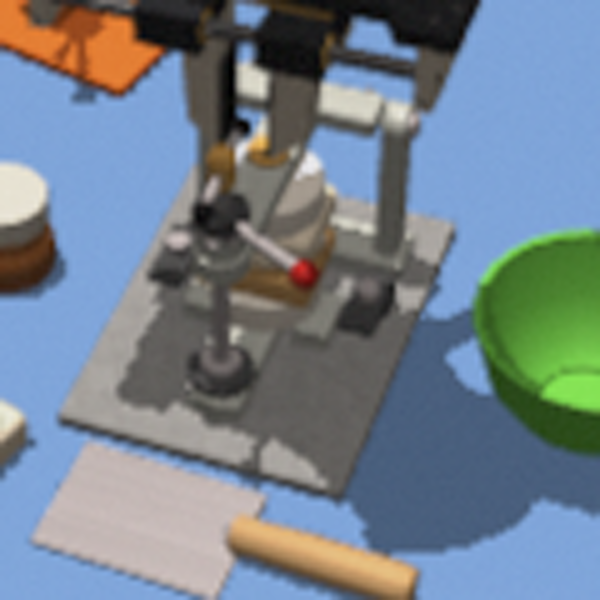

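The foot in the scene crop (220,370) sits on the table disc. The force is 2.6 N. I'll take one more small step for margin.

Call:
{"api": "send_rows", "payload": {"series": "-0.57 0 0.01 -0.02 0.2; -0.57 0 0.01 -0.03 0.4; -0.57 0 0.01 -0.05 0.6; -0.57 0 0.01 -0.05 0.6; -0.57 0 0.01 -0.05 0.6"}}

```text
time: 28.6
tool_pos: [550.2, -106.2, 151.7]
tcp_rot: [2.532, 1.571, 1.357]
contact_force: [1.4, -2.8, -1.8]
grip_width: 19.6
```

Run:
```python
from f import *
run("-0.57 0 0.01 -0.05 0.6","w21",14)
s=load(); p=np.array(s["p"]); a=s["a"]; zh=np.append(axes(a)[1],0)
plan([(p+zh*2.5,a,-.57),(p+zh*5,a,-.57)]+[(p+zh*5+[0,0,h],a,-.57) for h in (10,25,40,48,48)])
```

```text
t 29.30 Ft(z) 3.02 +-0.13  Fr(y) 0.94 Fz -1.36 | pos-cmd along z 0.01 y -0.11 ang -67.3 cmd -67.3 w 19.8
-0.57 -0.00 -0.00 0.08 -0.00; -0.57 -0.00 -0.00 0.17 -0.00; -0.57 -0.33 -0.00 0.17 -0.00; -0.57 -0.83 -0.00 0.17 -0.00; -0.57 -1.33 -0.00 0.17 -0.00; -0.57 -1.60 -0.00 0.17 -0.00; -0.57 -1.60 -0.00 0.17 -0.00
```

Readings over the last steps were 1.6, 2.5, 2.6 and 3.0 N. That is a steady rise without a plateau, so the foot is bearing and the latch is holding. I'll stop here, back the finger off and lift.

Call:
{"api": "send_rows", "payload": {"series": "-0.57 0 0 0.08 0; -0.57 0 0 0.17 0; -0.57 -0.3 0 0.17 0; -0.57 -0.8 0 0.17 0; -0.57 -1.3 0 0.17 0; -0.5 -1.6 0 0.17 0; -0.4 -1.6 0 0.17 0"}}

```text
time: 30.18
tool_pos: [552.5, -111.0, 200.8]
tcp_rot: [0.906, 1.569, -0.269]
contact_force: [-0.0, -0.1, 0.3]
grip_width: 26.5
```

Run:
```python
from f import *
last("-0.4 -1.6 0 0.17 0"); state(); lever()
s=load(); p=np.array(s["p"]); q=np.array(wp(85.5,0,-4.5,199.7)[0])
plan([(p+(q-p)*k/6,s["a"]+(-4.5-s["a"])*k/6,-.4) for k in range(1,7)]+[wp(85.5,0,-4.5,185)]*2)
```

```text
t 30.175 pos [ 552.5 -111.   200.8] a -67.3 cmd [ 552.2 -110.8  199.7] -67.3 F [-0.  -0.1  0.3] M [-0.03  0.15  0.04] w 26.5
lever r 52.2 ang 86.4 area 285 px [202. 149.]
-0.4 0.00 0.29 -0.26 -2.09; -0.4 0.00 0.58 -0.52 -4.19; -0.4 0.00 0.86 -0.77 -6.28; -0.4 0.00 1.15 -1.03 -8.37; -0.4 0.00 1.44 -1.29 -10.47; -0.4 0.00 1.73 -1.55 -12.56; -0.4 0.49 1.73 -1.55 -12.56; -0.4 0.49 1.73 -1.55 -12.56
```

Call:
{"api": "send_rows", "payload": {"series": "-0.4 0 0.3 -0.25 -2; -0.4 0 0.6 -0.5 -4; -0.4 0 0.85 -0.75 -6; -0.4 0 1.15 -1.05 -8; -0.4 0 1.45 -1.3 -10; -0.4 0 1.75 -1.55 -12; -0.4 0 1.75 -1.55 -12.5; -0.4 0.5 1.75 -1.55 -12.5"}}

```text
time: 31.22
tool_pos: [583.0, -47.7, 184.5]
tcp_rot: [-0.09, 1.569, -0.174]
contact_force: [0.3, 0.1, 0.8]
grip_width: 27.7
```

Run:
```python
from f import *
last("-0.4 0.5 1.75 -1.55 -12.5"); state(); c=lever(); save(c,"w22")
plan([wp(85.5,-2,-4.5,z) for z in (175,160,145,132,124.7,124.7)])
```

```text
t 31.225 pos [583.  -47.7 184.5] a -4.8 cmd [582.7 -47.7 184.7] -4.8 F [0.3 0.1 0.8] M [-0.14  0.02 -0.02] w 27.7
lever r 51.3 ang 86.9 area 223 px [276. 236.]
-0.4 0.32 -0.01 -0.08 -0.06; -0.4 0.82 -0.01 -0.08 -0.06; -0.4 1.32 -0.01 -0.08 -0.06; -0.4 1.76 -0.01 -0.08 -0.06; -0.4 2.00 -0.01 -0.08 -0.06; -0.4 2.00 -0.01 -0.08 -0.06
```

View pics/w22.png

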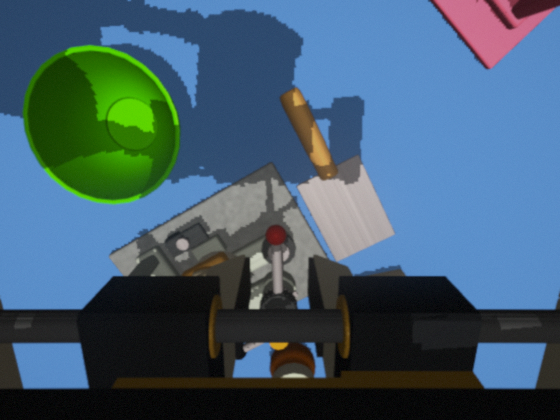

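The red ball at (276,236) is between the open fingers. I'll descend.

Call:
{"api": "send_rows", "payload": {"series": "-0.4 0.3 0 -0.05 0; -0.4 0.8 0 -0.05 0; -0.4 1.3 0 -0.05 0; -0.4 1.75 0 -0.05 0; -0.4 2 0 -0.05 0; -0.4 2 0 -0.05 0"}}

```text
time: 32.02
tool_pos: [580.9, -47.5, 124.1]
tcp_rot: [2.92, 1.57, 2.836]
contact_force: [-1.0, 0.3, -0.6]
grip_width: 27.6
```

Run:
```python
from f import *
last("-0.4 2 0 -0.05 0"); state(); c=lever(); save(c,"w23")
plan([wp(85,5,-4.8),wp(81,7.3,-9)]+[wp(f,7.3,f-90) for f in (76,71,66,61,56,51)])
```

```text
t 32.025 pos [580.9 -47.5 124.1] a -4.8 cmd [581.2 -47.5 124.7] -4.8 F [-1.   0.3 -0.6] M [-0.05  0.08  0.04] w 27.6
lever r 50.9 ang 86.8 area 394 px [279. 284.]
-0.4 0.00 -0.01 0.21 0.00; -0.4 0.00 -0.03 0.41 0.84; -0.4 0.00 -0.07 0.56 1.84; -0.4 0.00 -0.12 0.70 2.84; -0.4 0.00 -0.19 0.84 3.84; -0.4 0.00 -0.26 0.97 4.84; -0.4 0.00 -0.35 1.10 5.84; -0.4 0.00 -0.45 1.22 6.84
```

View pics/w23.png

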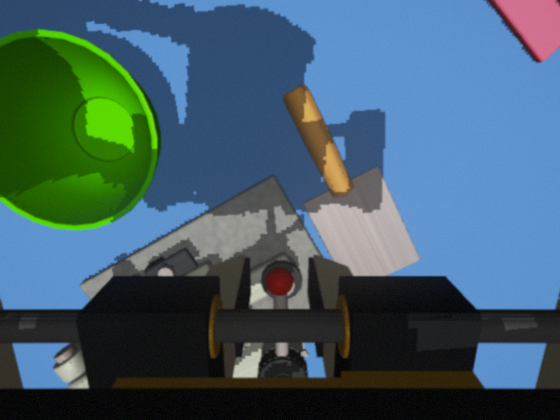

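The red ball (279,284) is straddled. I'll swing it back clockwise.

Call:
{"api": "send_rows", "payload": {"series": "-0.4 0 0 0.2 0; -0.4 0 -0.03 0.41 0.84; -0.4 0 -0.07 0.56 1.84; -0.4 0 -0.12 0.7 2.84; -0.4 0 -0.19 0.84 3.84; -0.4 0 -0.26 0.97 4.84; -0.4 0 -0.35 1.1 5.84; -0.4 0 -0.45 1.22 6.84"}}

```text
time: 33.08
tool_pos: [616.8, -63.9, 125.1]
tcp_rot: [1.884, 1.57, 1.2]
contact_force: [-2.0, 0.5, 1.0]
grip_width: 27.6
```

Run:
```python
from f import *
run("-0.4 0 -0.45 1.22 6.84","w24",3); lever()
plan([wp(f,7.3,f-90) for f in (46,41,36,31,26,22,19,19)])
```

```text
t 33.23 Ft(z) -1.18 +-0.20  Fr(y) 0.36 Fz -0.30 | pos-cmd along z 0.52 y 0.21 ang -39.1 cmd -39.0 w 27.5
lever r 51.0 ang 50.2 area 379 px [263. 283.]
-0.4 0.00 -0.03 0.15 1.00; -0.4 0.00 -0.07 0.29 2.00; -0.4 0.00 -0.12 0.44 3.00; -0.4 0.00 -0.19 0.57 4.00; -0.4 0.00 -0.26 0.71 5.00; -0.4 0.00 -0.33 0.81 5.80; -0.4 0.00 -0.39 0.88 6.40; -0.4 0.00 -0.39 0.88 6.40
```

Call:
{"api": "send_rows", "payload": {"series": "-0.4 0 -0.03 0.15 1; -0.4 0 -0.07 0.29 2; -0.4 0 -0.12 0.44 3; -0.4 0 -0.19 0.57 4; -0.4 0 -0.26 0.71 5; -0.4 0 -0.33 0.81 5.8; -0.4 0 -0.39 0.88 6.4; -0.4 0 -0.39 0.88 6.4"}}

```text
time: 34.28
tool_pos: [629.3, -89.3, 124.8]
tcp_rot: [-2.8, 1.57, 2.245]
contact_force: [-2.7, 3.3, 0.4]
grip_width: 27.5
```

Run:
```python
from f import *
run("-0.4 0 -0.39 0.88 6.4","w25",6); lever()
plan([wp(f,7.3,f-90) for f in (16,13,10,8,6.5,5,5,5)])
```

```text
t 34.58 Ft(z) -4.03 +-0.14  Fr(y) -1.13 Fz 1.17 | pos-cmd along z -0.52 y -0.22 ang -70.9 cmd -71.0 w 27.8
lever r 50.7 ang 20.0 area 254 px [261. 283.]
-0.4 0.00 -0.02 0.09 0.60; -0.4 0.00 -0.04 0.18 1.20; -0.4 0.00 -0.06 0.27 1.80; -0.4 0.00 -0.08 0.33 2.20; -0.4 0.00 -0.10 0.37 2.50; -0.4 0.00 -0.11 0.41 2.80; -0.4 0.00 -0.11 0.41 2.80; -0.4 0.00 -0.11 0.41 2.80
```

View pics/w25.png

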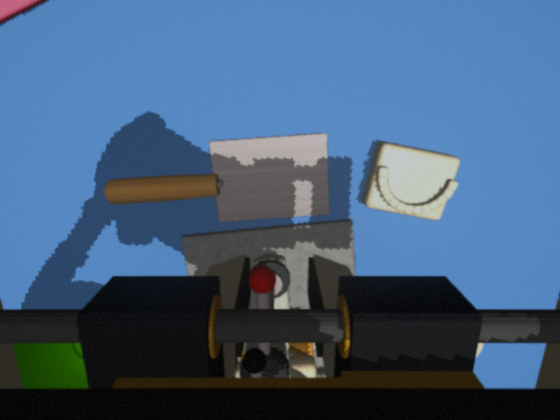

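The red ball (261,280) is against the finger and the lever is at 20°. The force is rising as expected, so I'll go on to about the starting angle.

Call:
{"api": "send_rows", "payload": {"series": "-0.4 0 -0.02 0.09 0.6; -0.4 0 -0.04 0.18 1.2; -0.4 0 -0.06 0.27 1.8; -0.4 0 -0.08 0.33 2.2; -0.4 0 -0.1 0.37 2.5; -0.4 0 -0.11 0.41 2.8; -0.4 0 -0.11 0.41 2.8; -0.4 0 -0.11 0.41 2.8"}}

```text
time: 35.62
tool_pos: [630.6, -102.7, 124.7]
tcp_rot: [0.726, 1.57, -0.757]
contact_force: [-1.4, 2.2, -0.6]
grip_width: 27.7
```

Run:
```python
from f import *
run("-0.4 0 -0.11 0.41 2.8","w26",8); lever(); state()
s=load(); p=np.array(s["p"]); a=s["a"]; zh=np.append(axes(a)[1],0); 
plan([wp(f,7.3,f-90) for f in (4,3)])
plan([(p-zh*4,a,-.4),(p-zh*7,a,-.4)]+[(p-zh*7+[0,0,h],a,-.4) for h in (12,35,60,85,100,100)])
```

```text
t 36.02 Ft(z) -2.21 +-0.15  Fr(y) -0.59 Fz -0.37 | pos-cmd along z 0.19 y -0.05 ang -85.0 cmd -85.0 w 27.4
lever r 50.7 ang 5.0 area 241 px [262. 284.]
t 36.075 pos [ 630.6 -102.6  124.7] a -85.0 cmd [ 630.6 -102.5  124.7] -85.0 F [-1.5  2.4 -0.5] M [0.28 0.36 0.  ] w 27.7
-0.4 0.00 -0.01 0.03 0.20; -0.4 0.00 -0.01 0.06 0.40
-0.4 -0.00 0.00 -0.13 -0.00; -0.4 -0.00 0.00 -0.23 -0.00; -0.4 -0.40 0.00 -0.23 -0.00; -0.4 -1.17 0.00 -0.23 -0.00; -0.4 -2.00 0.00 -0.23 -0.00; -0.4 -2.83 0.00 -0.23 -0.00; -0.4 -3.33 0.00 -0.23 -0.00; -0.4 -3.33 0.00 -0.23 -0.00
```

View pics/w26.png

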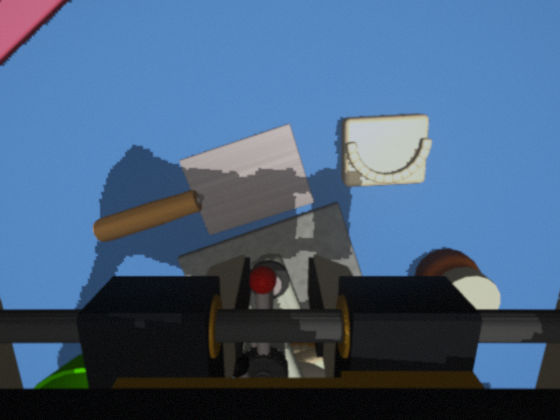

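Call:
{"api": "send_rows", "payload": {"series": "-0.4 0 0 0.03 0.2; -0.4 0 -0.01 0.06 0.4; -0.4 0 -0.01 0.06 0.4"}}

```text
time: 36.45
tool_pos: [630.4, -104.3, 124.7]
tcp_rot: [3.082, 1.571, 1.563]
contact_force: [-1.1, 3.0, -0.1]
grip_width: 27.6
```

Run:
```python
from f import *
run("-0.4 0 -0.01 0.06 0.4","w27",6); lever()
s=load(); p=np.array(s["p"]); a=s["a"]; zh=np.append(axes(a)[1],0); 
plan([(p-zh*4,a,-.4),(p-zh*7,a,-.4)]+[(p-zh*7+[0,0,h],a,-.4) for h in (12,35,60,85,100,100)])
```

```text
t 36.75 Ft(z) -3.59 +-0.15  Fr(y) -0.86 Fz -0.79 | pos-cmd along z -0.01 y -0.10 ang -87.0 cmd -87.0 w 27.3
lever r 50.8 ang 3.3 area 237 px [261. 284.]
-0.4 -0.00 -0.00 -0.13 -0.00; -0.4 -0.00 0.00 -0.23 -0.00; -0.4 -0.40 0.00 -0.23 -0.00; -0.4 -1.17 0.00 -0.23 -0.00; -0.4 -2.00 0.00 -0.23 -0.00; -0.4 -2.83 0.00 -0.23 -0.00; -0.4 -3.33 0.00 -0.23 -0.00; -0.4 -3.33 0.00 -0.23 -0.00
```

The push is 3.6 N and the lever is back at 3°, against 5° at the start, so the nut is firm. I'll back off and lift.

Call:
{"api": "send_rows", "payload": {"series": "-0.4 0 0 -0.12 0; -0.4 0 0 -0.24 0; -0.4 -0.4 0 -0.24 0; -0.4 -1.2 0 -0.24 0; -0.4 -2 0 -0.24 0; -0.4 -2.8 0 -0.24 0; -0.4 -3.3 0 -0.24 0; -0.4 -3.3 0 -0.24 0"}}

```text
time: 37.8
tool_pos: [630.6, -97.4, 225.2]
tcp_rot: [1.223, 1.568, -0.296]
contact_force: [0.2, 0.1, -0.2]
grip_width: 27.7
```

Run:
```python
from f import *
last("-0.4 -3.3 0 -0.24 0"); state()
q=[655,-120,250]; plan([(q,-85,-.4)]); c=lever(); save(c,"w28")
t=capture("top"); save(t,"t28",(225,170,325,280),5)
s=capture("scene"); save(s,"s28",(245,165,365,285),5)
```

```text
t 37.8 pos [630.6 -97.4 225.2] a -87.0 cmd [630.1 -97.1 223.7] -87.0 F [ 0.2  0.1 -0.2] M [-0.    0.19  0.03] w 27.7
-0.4 -0.88 0.79 0.81 -0.40
lever r 51.5 ang 3.3 area 86 px [277. 217.]
```

View pics/w28.png

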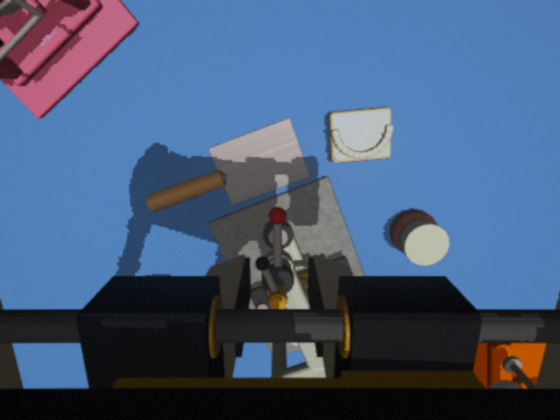

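View pics/s28.png

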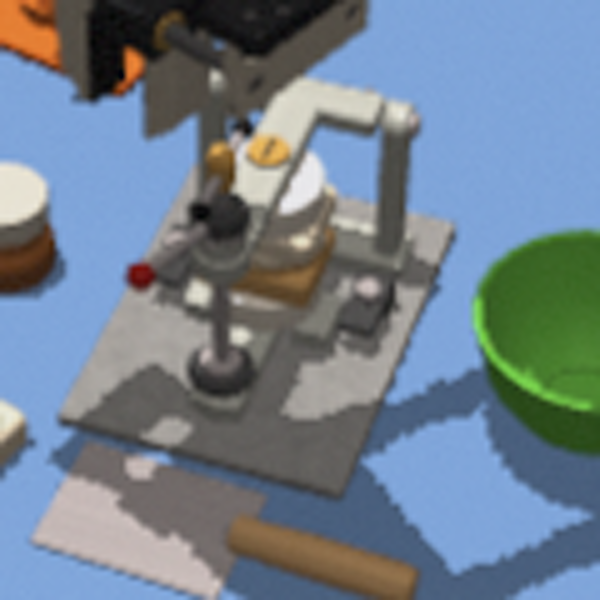

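The lever is back (red ball at (277,217)), and the near bar ball is at (263,263). I'll check the bar angle: it should be about 23°, the value when I released it.

Run:
```python
from f import *
c=capture("wrist"); r,k=masks(c); B=cen(k,263,263,8); print(B)
for uv in (B[0],(263,263)):
    b=unproj(c,uv,155.4)[:2]-A; print(np.hypot(*b),np.degrees(np.arctan2(b[1],b[0])))
```

```text
(array([263.69736842, 263.21052632]), array([ 15,  15, 152], dtype=int32))
27.95718211947107 23.04394753034254
28.266206511636152 23.826501949008094
```

The bar is at 23.0° against 22.7° when I released it, so the pin did not turn while the nut was locked. The robot is clear, so I'll hand in.

```bash
python3 -c "
from plant import *
print(close_job()); print(get_obs()['time'])"
```

```text
the job is handed in; nothing more can be done
None
the job is handed in; nothing more can be done
```

I slackened the lock nut, screwed the pin down until its foot bears on the table, locked the nut again and handed the job in. It took about 38 s of the 72 s. The job was done on the small grey articulator; the orange, pink and larger grey ones were not touched.

- **Slackening:** I pushed the red-balled lever 80° anticlockwise (about 1.4 rad). It stayed there, measured at 85–87°, while the pin was turned.
- **Screwing down:** I turned the cross-bar clockwise by about 3.1 rad. The push at the ball stayed near 0.6 N until about 2.8–2.9 rad. It then rose to 1.6, 2.5, 2.6 and 3.0 N with no plateau. I stopped there, below the 4 N at which the latch could first give, so the arm should not have lifted. That rests on feel alone; I did not measure the lift directly.
- **Locking:** I swung the lever back to about 3°, against 5° at the start, so slightly tighter than before. The last push was 3.6 N.
- **Last checks:** The cross-bar was at 23.0° after locking, against 22.7° when I released it, so the pin did not turn with the nut. The gripper was clear at 225 mm height with no force on it, and the other things on the bench looked undisturbed.
- **What disagreed:** While tightening, the held force read 4.0 N at 20° and 2.2 N at 5°, so those readings scattered. I relied mainly on the lever angle to judge that the nut is firm.

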